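Sort solid from hollow rollers by weight

TASK

Three steel rollers stand on the worktop; they look alike, but some are solid and heavy and some are hollow and light. Lift each to feel which it is, then stand the solid ones upright in the rectangular wooden tray and the hollow ones upright in the round metal pan. Leave the tape roll, oil can, calliper and brush where they are.

Things in the scene. Friction and masses are not known exactly. Their poses are not given: they have to be found in the camera images.
- roller_a: turned steel roller standing upright, a plain closed cylinder 40 mm in diameter and 80 mm high with a shallow groove near each end; origin at the centre of its underside, z along its axis. The three rollers look exactly alike: each may be solid (about 0.78 kg, 7.7 N) or hollow (about 0.28 kg, 2.7 N), each within 10 %, changing from start to start; there is at least one of each kind. Only its weight when lifted tells.
- roller_b: turned steel roller standing upright, a plain closed cylinder 40 mm in diameter and 80 mm high with a shallow groove near each end; origin at the centre of its underside, z along its axis. The three rollers look exactly alike: each may be solid (about 0.78 kg, 7.7 N) or hollow (about 0.28 kg, 2.7 N), each within 10 %, changing from start to start; there is at least one of each kind. Only its weight when lifted tells.
- roller_c: turned steel roller standing upright, a plain closed cylinder 40 mm in diameter and 80 mm high with a shallow groove near each end; origin at the centre of its underside, z along its axis. The three rollers look exactly alike: each may be solid (about 0.78 kg, 7.7 N) or hollow (about 0.28 kg, 2.7 N), each within 10 %, changing from start to start; there is at least one of each kind. Only its weight when lifted tells.
- wood_tray: rectangular wooden tray fixed to the worktop, 104 mm along its x, 132 mm along its y, 26 mm high; walls 6 mm, floor 6 mm above the worktop (room inside 92 x 120 mm, enough for two rollers side by side along y). Origin at the centre of its underside. For the solid rollers.
- steel_pan: round grey sheet-metal pan fixed to the worktop, 134 mm across at the rim, 24 mm high, wall 3 mm, flat floor 5 mm above the worktop and at least 118 mm across inside (enough for two rollers side by side). Origin at the centre of its underside. For the hollow rollers.
- tape_roll: roll of masking tape lying flat, 98 mm across and 19 mm high; origin at the centre of its underside. A bystander at the right, behind the vice.
- oil_can: red thumb oil can, 68 mm across and 118 mm high, standing behind the trays; origin at the centre of its underside. A bystander.
- calliper: steel calliper, 200 mm long, 8 mm high, lying behind the trays; origin under its middle. A bystander. Above it hangs a wall cabinet, from about 0.63 m ahead of the robot: an arm that carries things high over the trays may hit it.
- brush: small brush with red handle, 146 mm long, 10 mm high, lying near the front edge at the left; origin under its middle. A bystander. Behind it stands a lathe with a tall upright lever, from about 0.12 m left of the robot centre line: go round it or well over it.

How it is judged:
By the outcome, as a careful person would: the job done as asked, in the order asked, and still so for the second after the job is handed in, with the robot touching nothing.
It also fails if it takes over 61 s, if anything falls off the work surface, if the arm or the gripper's body presses on something with over 40 N, if the wrist force passes 120 N, or if a joint passes its speed limit or range.

ROBOT

A 6-joint arm with a two-finger parallel gripper is mounted at the origin on a cart in front of the work surface, level with it; the furniture and walls round the work are solid. World frame = base frame: x ahead of the robot, y to its left, z up, the work surface at z = 0. Lengths are in m, angles in rad, forces in N, time in s.
With the tool pointing down it reaches from about 0.425 to 0.95 m from the base axis. Payload 3.5 kg.
Tool frame: the origin (TCP) lies between the finger pads; the fingertips stand 14 mm ahead of it and the grasp point (between the pads) lies 5 mm behind it; z points along the fingers, y is the direction in which the jaws open and shut (so a half turn about z gives the same grasp; the last joint's range is limited). The gripper opens to 85 mm and grips with 20 to 120 N. Pads are 22 mm wide; open, the fingers measure 114 mm over their backs; the gripper's body (76 mm by 85 mm) begins 54 mm behind the grasp point. The pads swing forward as they close: fully open they stand 13 mm farther back than shut.
Start: joints at [1.091, 0.286, 1.577, -0, 1.279, -0.15], TCP at [0.219, 0.639, 0.245] pointing down, gripper open.
Joint ranges: [-2.77, 2.77], [-0.9, 2.22], [0.21, 2.48], [-1.53, 4.67], [0.24, 2.81], [-2.84, 2.84]. Speed limits (rad/s): [2.79, 2.79, 3.14, 3.14, 3.14, 3.14].

INTERFACE

Orientations are given as a unit quaternion [x, y, z, w].
In Python, from plant import ctrl gives the robot as it stands. The module is installed in compiled form; this text tells all that it offers.
- The arm moves only by the tool servo_tool, never from a script. Its argument "increments" is text: rows parted by semicolons, each of 7 numbers parted by spaces: the turn, a rotation vector about the tool's x, y, z in rad, then the shift along the tool's x, y, z in cm, then the finger opening in cm, from 0 to 8.54. In form: ax ay az dx dy dz claw; .... A call has 1 to 10 rows; each row is the pose to reach, as a shift and turn from the pose commanded when the call began, along the tool's axes at that moment; what a row does not reach only later rows make up. A row lasts 1/12 s, in which the tool goes at most 41.7 mm and 7.16 degrees, less where a joint would pass 70% of its speed; a pose out of reach is approached as far as the arm can. A call with a gripper value outside its range is refused whole. The fingers move at their own pace and stop on an object; "grip_force" is the grip in N (left out, the last holds). Time passes only in rows, so rows that repeat a pose let the fingers close. It gives the time, the measured TCP pose, the force and the opening at its end, in the units of the state.
- ctrl.get_state(): the state, without advancing time (a new reading comes with each control period).
- ctrl.read_camera(name): name is "side" or "top" or "wrist"; returns (picture, depth): 480x640x3 uint8, red, green, blue; 480x640 float32, m along the optical axis (not along the pixel's ray), 0 where there is no reading.
- ctrl.camera_info(name): a dict with "camera_matrix" (3x3 intrinsics, pixels), "world_to_cam" (4x4, takes a point from world to camera coordinates). Camera axes: x right, y down, z forward; pixel columns grow to the right and rows downward; lengths in m; the calibration is good to about 2 mm. A picture is of the moment at which its call begins: read the wrist's pose just before it. camera_info takes no time and is no camera call; for the wrist camera it gives the pose at the moment of the call.
- ctrl.sign_off(): hands the job in, once; it reports no verdict.
The state is a dict: "time": time; "qpos": joint angles; "dq": joint speeds; "joint_efforts": joint torques, N m; "eef_pos": TCP position; "tcp_rot": TCP orientation; "contact_force": force on the tool from outside, world axes, zero at the start; "wrist_torque": the same for the moment, N m; "opening": opening from 0.0 (shut) to 1.0 (fully open).
Only numpy, scipy, OpenCV 4.12 (cv2) and the standard library are available. Lean on these libraries where they do the work, as an engineer would, in place of code of your own. Each camera call takes 0.05 s, during which the arm holds its last target.

## Working session

There is one attempt and no reset: what is moved stays moved. The work goes in short steps, Python scripts to look and compute and a tool call to move; the robot and the scene stay as the last step left them, time stands still between calls to the robot, and variables do not carry over. Pictures are saved under pics/ and viewed, and the job is handed in when it is done.

Besides the shell and the picture viewer there is one more tool, called after "Emit:" by a JSON object that holds its "method" and its "body", one argument or row to a line. servo_tool: Moves the arm, as the interface text tells. Its arguments: {"type":"object","properties":{"increments":{"type":"string"},"grip_force":{"type":"number"}},"required":["increments"]}

```bash
mkdir -p pics
python3 - <<'E'
from plant import ctrl
import cv2,numpy as np
s=ctrl.get_state();print(s)
for n in("top","side"):
    p,d=ctrl.read_camera(n);cv2.imwrite(f"pics/{n}0.png",p[:,:,::-1]);np.save(f"pics/{n}0.npy",d)
    i=ctrl.camera_info(n);print(n,i);np.savez(f"pics/{n}_info.npz",**i)
E
```

```text
{'time': 0.0, 'qpos': array([ 1.09100618e+00,  2.87181661e-01,  1.57815767e+00,  2.97537876e-05,
        1.27862153e+00, -1.50002628e-01]), 'dq': array([ 0.00143773, -0.00064803,  0.00226502,  0.00040796, -0.00043054,
       -0.00037207]), 'joint_efforts': array([ 5.04927866e-04, -4.05981231e+01, -2.92624104e+01, -1.49302391e-04,
        5.91028162e-03,  1.15403836e-05]), 'eef_pos': array([0.21827104, 0.63807975, 0.24394695]), 'tcp_rot': array([ 1.64151660e-01,  9.86434402e-01, -1.12146930e-03, -3.80279419e-04]), 'contact_force': array([ 0.20291473, -0.0536172 , -0.03752969]), 'wrist_torque': array([-0.02544164, -0.00303725,  0.0181978 ]), 'opening': 1.0011666484096526}
top {'camera_matrix': array([[445.27406353,   0.        , 315.75809582],
       [  0.        , 445.27406353, 238.88974284],
       [  0.        ,   0.        ,   1.        ]]), 'world_to_cam': array([[ 2.97420475e-02, -9.99547018e-01,  4.60096580e-03,
        -1.15494590e-01],
       [-9.87867785e-01, -3.00958151e-02, -1.52353145e-01,
         5.47048904e-01],
       [ 1.52422601e-01, -1.38514288e-05, -9.88315410e-01,
         9.54342892e-01],
       [ 0.00000000e+00,  0.00000000e+00,  0.00000000e+00,
         1.00000000e+00]])}
side {'camera_matrix': array([[468.19221509,   0.        , 322.92835424],
       [  0.        , 468.19221509, 241.92273059],
       [  0.        ,   0.        ,   1.        ]]), 'world_to_cam': array([[-0.9947643 ,  0.09979636, -0.0220155 ,  0.55218769],
       [ 0.08082527,  0.63644066, -0.76707924,  0.02640201],
       [-0.06254015, -0.76484245, -0.64117452,  0.94970618],
       [ 0.        ,  0.        ,  0.        ,  1.        ]])}
```

View pics/top0.png

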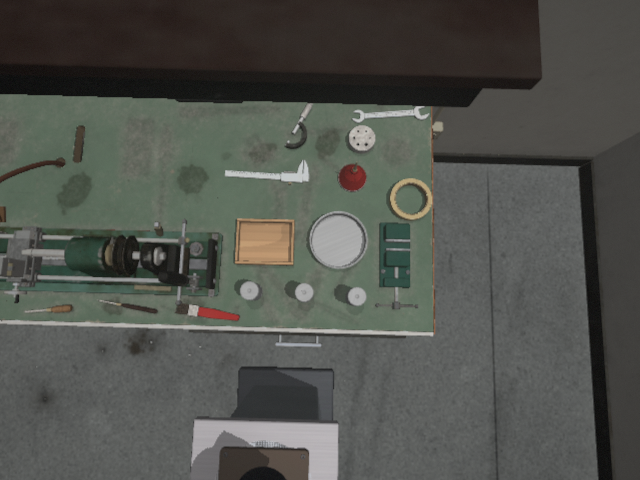

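View pics/side0.png

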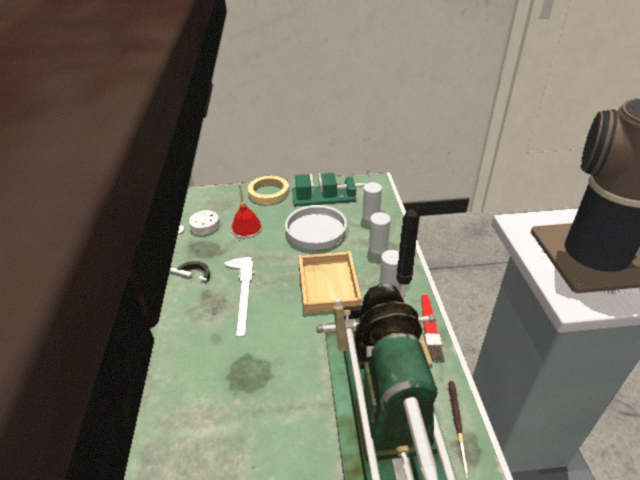

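The top view shows rollers at about (249,290), (304,292) and (357,296), the tray at (265,242) and the pan at (338,240). The side view shows the lathe lever at about (408,245), close to the left roller. Next I measure their positions.

```bash
cat > h.py <<'E'
import numpy as np,cv2
def load(n,k):
    i=np.load(f"pics/{n}_info.npz");return cv2.imread(f"pics/{n}{k}.png"),np.load(f"pics/{n}{k}.npy"),i["camera_matrix"],i["world_to_cam"]
def cloud(d,K,W):
    v,u=np.mgrid[:480,:640];P=np.stack([(u-K[0,2])/K[0,0]*d,(v-K[1,2])/K[1,1]*d,d],-1)
    return (P-W[:3,3])@W[:3,:3]
E
python3 - <<'E'
from h import *
for n in("top","side"):
    im,d,K,W=load(n,0);C=cloud(d,K,W);ok=d>0
    x,y,z=C[...,0],C[...,1],C[...,2]
    if n=="top":
        print("table z",np.median(z[300:305,265:290]))
        # roller tops
    m=ok&(abs(z-.08)<.012)&(x>.38)&(x<.56)&(y<.2)&(y>-.35)
    k,l,s,c=cv2.connectedComponentsWithStats(m.astype(np.uint8))
    for j in range(1,k):
        if s[j,4]>25:
            q=C[l==j];mm=(q.min(0)+q.max(0))/2;print(n,"roller?",s[j],q.mean(0).round(4),mm.round(4),np.ptp(q,axis=0).round(3))
    for nm,lo,hi,zr in (("tray",(0.48,-.07),(.70,.13),(.018,.034)),("pan",(0.48,-.26),(.72,-.08),(.016,.032))):
        m=ok&(x>lo[0])&(x<hi[0])&(y>lo[1])&(y<hi[1])&(z>zr[0])&(z<zr[1])
        k,l,s,c=cv2.connectedComponentsWithStats(m.astype(np.uint8));
        for j in range(1,k):
            if s[j,4]>60:
                q=C[l==j];print(n,nm,s[j],((q.min(0)+q.max(0))/2).round(4),np.ptp(q,axis=0).round(3),cv2.minAreaRect(q[:,:2].astype(np.float32)*1000))
    # tall things
    if n=="side":
        m=ok&(z>.03)&(x>.2)&(x<.7)&(y>.08)&(y<.4)
        for zz in np.arange(.03,.35,.03):
            q=C[m&(abs(z-zz)<.015)]
            if len(q):print("obst",zz.round(2),len(q),q.min(0).round(3),q.max(0).round(3))
        q=C[ok&(z>.15)&(x>.3)&(x<.6)&(y<.3)];print(q.min(0),q.max(0)) if len(q) else 0
    else:
        for zz in np.arange(.03,.6,.03):
            q=C[ok&(abs(z-zz)<.015)&(x>.2)&(x<.9)&(y>.08)&(y<.4)]
            if len(q):print("obst",zz.round(2),len(q),q.min(0).round(3),q.max(0).round(3))
E
```

```text
table z 0.0001227599197646105
top roller? [174 228  13  45 299] [0.5077 0.1903 0.0819] [0.5118 0.1896 0.08  ] [0.095 0.021 0.024]
top roller? [187 275  13  11  76] [0.4507 0.1594 0.0736] [0.4489 0.1612 0.0792] [0.022 0.027 0.022]
top roller? [240 281  19  19 286] [0.4311 0.039  0.0799] [0.431  0.0391 0.0767] [0.038 0.038 0.016]
top roller? [295 283  18  19 278] [ 0.4308 -0.0766  0.0803] [ 0.4302 -0.0764  0.077 ] [0.038 0.037 0.016]
top roller? [175 286   7  19  80] [0.414  0.1867 0.0811] [0.416  0.1871 0.08  ] [0.038 0.013 0.011]
top roller? [186 287  13   2  26] [0.4328 0.1611 0.0737] [0.4328 0.1612 0.0735] [0.003 0.025 0.006]
top roller? [347 287  19  19 280] [ 0.4259 -0.1879  0.0803] [ 0.4253 -0.1876  0.0769] [0.038 0.038 0.017]
top tray [234 218  60  47 566] [0.5451 0.0184 0.0248] [0.105 0.133 0.013] ((545.43798828125, 18.34687042236328), (104.54795837402344, 132.22372436523438), 0.47259166836738586)
top pan [339 169  26  21 157] [ 0.6971 -0.1784  0.0242] [0.045 0.059 0.015] ((697.1246948242188, -178.3871612548828), (45.442569732666016, 58.75712203979492), 0.009081097319722176)
t
[... 2261 characters left out ...]
.1657  0.024 ] [0.041 0.041 0.016] ((695.7465209960938, -163.02711486816406), (52.92685317993164, 22.538856506347656), 40.33935546875)
obst 0.03 1054 [0.444 0.138 0.03 ] [0.541 0.4   0.045]
obst 0.06 1298 [0.445 0.128 0.045] [0.583 0.4   0.075]
obst 0.09 2665 [0.399 0.165 0.075] [0.583 0.4   0.105]
obst 0.12 1092 [0.443 0.158 0.105] [0.559 0.377 0.135]
obst 0.15 1686 [0.435 0.155 0.135] [0.561 0.395 0.165]
obst 0.18 4804 [0.435 0.16  0.165] [0.558 0.4   0.195]
obst 0.21 1966 [0.436 0.161 0.195] [0.52  0.376 0.225]
obst 0.24 291 [0.436 0.158 0.225] [0.459 0.175 0.255]
obst 0.27 208 [0.437 0.155 0.255] [0.458 0.175 0.271]
[ 0.30003751 -1.23476072  0.15001366] [0.599994   0.29979596 0.27075248]
```

```bash
cat >> h.py <<'E'
from scipy.spatial.transform import Rotation as R
def go(*targets,jaw=0.0):
    from plant import ctrl
    s=ctrl.get_state();p=s["eef_pos"];Q=R.from_quat(s["tcp_rot"])
    print("t",round(s["time"],2),"p",p.round(4),"F",s["contact_force"].round(2),"open",round(float(s["opening"]),3),"q",s["qpos"].round(2))
    c=[]
    for j in (jaw,jaw+np.pi):
        y=np.array([np.cos(j),np.sin(j),0]);z=np.array([0,0,-1.]);x=np.cross(y,z)
        c.append((Q.inv()*R.from_matrix(np.array([x,y,z]).T)).as_rotvec())
    print("turn",min(c,key=np.linalg.norm).round(4))
    for t in targets: print(t,"->cm",(Q.inv().apply(np.array(t)-p)*100).round(2))
E
python3 - <<'E'
from h import *
from plant import ctrl
i=ctrl.camera_info("wrist");W=i["world_to_cam"];print("cam pos",-W[:3,:3].T@W[:3,3])
go((.36,.40,.40),(.44,.06,.36),(.432,.04,.2))
im,d,K,W=load("top",0);C=cloud(d,K,W)
q=C[(d>0)&(C[...,1]<-.22)&(C[...,1]>-.36)&(C[...,0]>.37)&(C[...,0]<.6)&(C[...,2]>.015)];print("vice",q.min(0),q.max(0))
E
```

```text
cam pos [0.15572368 0.65906534 0.37117266]
t 0.1 p [0.2183 0.6381 0.244 ] F [ 0.39  0.03 -0.13] open 1.0 q [ 1.09  0.29  1.58  0.    1.28 -0.15]
turn [-2.100e-03  1.000e-03  1.241e+00]
(0.36, 0.4, 0.4) ->cm [-21.11 -17.97 -15.56]
(0.44, 0.06, 0.36) ->cm [-39.69 -47.54 -11.51]
(0.432, 0.04, 0.2) ->cm [-39.59 -49.66   4.5 ]
vice [ 0.40252701 -0.32566812  0.01503126] [ 0.59852285 -0.2364311   0.05852939]
```

Emit:
{"method": "servo_tool", "body": {
  "increments": "0 0 0 0 0 -4 6; 0 0 0 0 0 -8 6; 0 0 0.1 -3 -2.5 -11 6; 0 0 0.2 -6 -5 -13.5 6; 0 0 0.3 -9 -8 -15 6; 0 0 0.4 -12 -10.5 -15.5 6; 0 0 0.456 -15 -13 -15.5 6; 0 0 0.456 -18 -15.5 -15.5 6; 0 0 0.456 -21 -18 -15.5 6; 0 0 0.456 -23 -21 -15.5 6",
  "grip_force": 70
}}

```text
time: 0.93
eef_pos: [0.3694, 0.3635, 0.3996]
tcp_rot: [0.383, 0.924, -0.0, 0.0]
contact_force: [1.7, 0.6, 0.3]
opening: 0.702
```

Run:
```python
from h import *
go((.44,.06,.36),(.432,.04,.36),(.432,.04,.15),jaw=np.pi/4)
```

```text
t 0.93 p [0.3694 0.3635 0.3996] F [1.74 0.55 0.28] open 0.702 q [ 0.58 -0.14  1.75 -0.    1.53 -0.2 ]
turn [-0.0005  0.0004 -0.0009]
(0.44, 0.06, 0.36) ->cm [-26.47 -16.45   3.98]
(0.432, 0.04, 0.36) ->cm [-27.32 -18.42   3.98]
(0.432, 0.04, 0.15) ->cm [-27.31 -18.41  24.98]
```

Emit:
{"method": "servo_tool", "body": {
  "increments": "0 0 0 -3 -2 0.4 6; 0 0 0 -6 -4 0.8 6; 0 0 0 -9 -6 1.2 6; 0 0 0 -12 -8 1.6 6; 0 0 0 -15 -10 2 6; 0 0 0 -18.2 -12.2 2.5 6; 0 0 0 -21.3 -14.3 3 6; 0 0 0 -24.4 -16.4 4 6; 0 0 0 -27.3 -18.4 6 6; 0 0 0 -27.3 -18.4 10 6"
}}

```text
time: 1.77
eef_pos: [0.4339, 0.037, 0.3041]
tcp_rot: [0.386, 0.922, 0.0, 0.005]
contact_force: [0.9, -0.0, -0.3]
opening: 0.704
```

Run:
```python
from h import *
go((.432,.04,.15),(.432,.04,.05),jaw=np.pi/4)
```

```text
t 1.77 p [0.4339 0.037  0.3041] F [ 0.92 -0.03 -0.31] open 0.704 q [-0.15 -0.32  2.07 -0.    1.38 -0.93]
turn [ 0.0044  0.0101 -0.0072]
(0.432, 0.04, 0.15) ->cm [5.00e-01 1.00e-02 1.54e+01]
(0.432, 0.04, 0.05) ->cm [ 0.61 -0.03 25.4 ]
```

Emit:
{"method": "servo_tool", "body": {
  "increments": "0 0 0 0.2 0 3.5 6; 0 0 0 0.4 0 7 6; 0 0 0 0.5 0 10.5 6; 0 0 0 0.5 0 13.5 6; 0 0 0 0.5 0 15.4 6; 0 0 0 0.5 0 15.4 6"
}}

```text
time: 2.27
eef_pos: [0.4234, 0.0462, 0.141]
tcp_rot: [0.383, 0.924, -0.001, -0.005]
contact_force: [-0.8, 0.7, -0.4]
opening: 0.704
```

Run:
```python
from h import *
from plant import ctrl
i=ctrl.camera_info("wrist");p,d=ctrl.read_camera("wrist")
cv2.imwrite("pics/w1.png",p[:,:,::-1]);np.save("pics/w1.npy",d)
C=cloud(d,i["camera_matrix"],i["world_to_cam"])
q=C[(d>0)&(abs(C[...,2]-.08)<.006)&(np.hypot(C[...,0]-.432,C[...,1]-.04)<.04)]
print(len(q),((q.min(0)+q.max(0))/2).round(4),np.ptp(q,axis=0).round(3),q.mean(0).round(4)) if len(q) else 0
go((.432,.04,.05),jaw=np.pi/4)
```

```text
3383 [0.4323 0.0394 0.0774] [0.04  0.039 0.007] [0.4314 0.0401 0.0784]
t 2.32 p [0.4253 0.0461 0.1438] F [ 0.49 -0.06  0.64] open 0.704 q [-0.13 -0.16  2.25 -0.    1.07 -0.92]
turn [-0.0039 -0.0051 -0.0004]
(0.432, 0.04, 0.05) ->cm [-0.95  0.08  9.38]
```

View pics/w1.png

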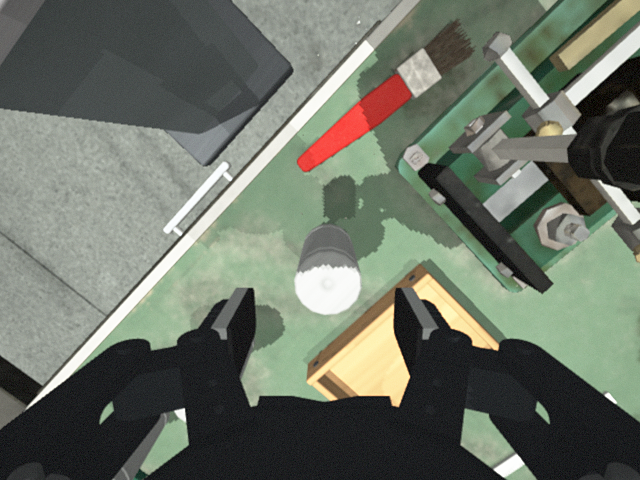

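The wrist view shows the roller at (328,285), and its depth gives (0.432, 0.040), which agrees with the top view.

Emit:
{"method": "servo_tool", "body": {
  "increments": "0 0 0 -0.5 0.1 0 6; 0 0 0 -0.95 0.1 1.5 6; 0 0 0 -0.95 0.1 3.5 6; 0 0 0 -0.95 0.1 5.5 6; 0 0 0 -0.95 0.1 7.5 6; 0 0 0 -0.95 0.1 9.2 6; 0 0 0 -0.95 0.1 9.4 6; 0 0 0 -0.95 0.1 9.4 6"
}}

```text
time: 2.98
eef_pos: [0.4359, 0.0395, 0.0532]
tcp_rot: [0.383, 0.924, 0.0, 0.0]
contact_force: [0.3, -0.2, 0.2]
opening: 0.703
```

Run:
```python
from h import *
go((.432,.04,.05),jaw=np.pi/4)
```

```text
t 2.98 p [0.4359 0.0395 0.0532] F [ 0.33 -0.15  0.18] open 0.703 q [-0.14  0.02  2.27 -0.    0.85 -0.93]
turn [ 0.0006  0.0008 -0.0005]
(0.432, 0.04, 0.05) ->cm [ 0.31 -0.24  0.32]
```

Emit:
{"method": "servo_tool", "body": {
  "increments": "0 0 0 0.3 -0.2 0.2 6; 0 0 0 0.3 -0.2 0.2 6; 0 0 0 0.3 -0.2 0.2 3; 0 0 0 0.3 -0.2 0.2 3; 0 0 0 0.3 -0.2 0.2 3; 0 0 0 0.3 -0.2 0.2 3; 0 0 0 0.3 -0.2 0.2 3; 0 0 0 0.3 -0.2 0.2 3"
}}

```text
time: 3.65
eef_pos: [0.4321, 0.0402, 0.0518]
tcp_rot: [0.383, 0.924, -0.0, 0.001]
contact_force: [-1.8, -1.5, 6.6]
opening: 0.459
```

Run:
```python
from h import *
go((.432,.04,.05),jaw=np.pi/4)
```

```text
t 3.65 p [0.4321 0.0402 0.0518] F [-1.79 -1.52  6.62] open 0.459 q [-0.14  0.02  2.28 -0.    0.84 -0.93]
turn [ 0.0003  0.0012 -0.    ]
(0.432, 0.04, 0.05) ->cm [-0.01 -0.02  0.18]
```

Emit:
{"method": "servo_tool", "body": {
  "increments": "0 0 0 0 0 -1 3; 0 0 0 0 0 -2.5 3; 0 0 0 0 0 -4 3; 0 0 0 0 0 -4 3; 0 0 0 0 0 -4 3; 0 0 0 0 0 -4 3; 0 0 0 0 0 -4 3"
}}

```text
time: 4.23
eef_pos: [0.4298, 0.0407, 0.0887]
tcp_rot: [0.383, 0.924, -0.0, -0.002]
contact_force: [-0.7, -0.1, -8.1]
opening: 0.458
```

Emit:
{"method": "servo_tool", "body": {
  "increments": "0 0 0 0 0 0 3"
}}

```text
time: 4.32
eef_pos: [0.4301, 0.0407, 0.089]
tcp_rot: [0.383, 0.924, -0.0, -0.001]
contact_force: [0.1, -0.2, -7.7]
opening: 0.459
```

Emit:
{"method": "servo_tool", "body": {
  "increments": "0 0 0 0 0 0 3"
}}

```text
time: 4.4
eef_pos: [0.4306, 0.0406, 0.0894]
tcp_rot: [0.383, 0.924, -0.0, -0.001]
contact_force: [0.1, 0.2, -7.3]
opening: 0.457
```

A weighs about 7.5 N, so it is solid. I'll set it back down and feel the other two before placing any.

Emit:
{"method": "servo_tool", "body": {
  "increments": "0 0 0 0 0 1 3; 0 0 0 0 0 2 3; 0 0 0 0 0 3 3; 0 0 0 0 0 3.6 3; 0 0 0 0 0 3.9 3; 0 0 0 0 0 3.9 3; 0 0 0 0 0 3.9 3; 0 0 0 0 0 3.9 6; 0 0 0 0 0 3.9 6; 0 0 0 0 0 3.9 6"
}}

```text
time: 5.23
eef_pos: [0.4329, 0.0403, 0.0523]
tcp_rot: [0.383, 0.924, 0.0, 0.002]
contact_force: [0.7, 0.7, 0.0]
opening: 0.704
```

Emit:
{"method": "servo_tool", "body": {
  "increments": "0 0 0 0 0 0 6; 0 0 0 0 0 -1.5 6; 0 0 0 0 0 -4 6; 0 0 0 0 0 -7.5 6; 0 0 0 0 0 -9 6; 0 0 0 0 0 -9 6"
}}

```text
time: 5.73
eef_pos: [0.4348, 0.0401, 0.1463]
tcp_rot: [0.383, 0.924, 0.001, 0.005]
contact_force: [0.1, 0.6, 0.4]
opening: 0.704
```

Run:
```python
from h import *
go((.432,-.0765,.14),(.432,-.0765,.052),jaw=np.pi/4)
```

```text
t 5.73 p [0.4348 0.0401 0.1463] F [0.1  0.57 0.39] open 0.704 q [-0.14 -0.15  2.23  0.    1.05 -0.93]
turn [ 0.0063  0.0084 -0.0003]
(0.432, -0.0765, 0.14) ->cm [-8.04 -8.44  0.64]
(0.432, -0.0765, 0.052) ->cm [-7.97 -8.5   9.44]
```

Emit:
{"method": "servo_tool", "body": {
  "increments": "0 0 0 -2 -2 0 6; 0 0 0 -4 -4 0 6; 0 0 0 -6 -6 0 6; 0 0 0 -8.1 -8.2 0 6; 0 0 0 -8.1 -8.2 0 6; 0 0 0 -8.1 -8.2 2 6; 0 0 0 -8.1 -8.2 4 6; 0 0 0 -8.1 -8.2 4 6; 0 0 0 -8.1 -8.2 4 6"
}}

```text
time: 6.48
eef_pos: [0.4293, -0.0739, 0.0998]
tcp_rot: [0.383, 0.924, 0.0, -0.002]
contact_force: [-0.2, 0.1, 0.7]
opening: 0.7
```

Run:
```python
from h import *
go((.432,-.0765,.051),jaw=np.pi/4)
```

```text
t 6.48 p [ 0.4293 -0.0739  0.0998] F [-0.16  0.12  0.68] open 0.7 q [-0.4  -0.07  2.26  0.    0.96 -1.19]
turn [-0.0014 -0.0039 -0.0003]
(0.432, -0.0765, 0.051) ->cm [-0.4   0.01  4.88]
```

Emit:
{"method": "servo_tool", "body": {
  "increments": "0 0 0 -0.3 0 1.5 6; 0 0 0 -0.3 0 3 6; 0 0 0 -0.3 0 4.8 6; 0 0 0 -0.3 0 4.8 6; 0 0 0 -0.3 0 4.8 6"
}}

```text
time: 6.9
eef_pos: [0.4327, -0.0765, 0.0536]
tcp_rot: [0.383, 0.924, 0.0, -0.0]
contact_force: [-0.0, -0.1, 0.6]
opening: 0.705
```

Run:
```python
from h import *
go((.4315,-.0765,.051),jaw=np.pi/4)
```

```text
t 6.9 p [ 0.4327 -0.0765  0.0536] F [-0.02 -0.13  0.61] open 0.705 q [-0.41  0.03  2.27  0.    0.85 -1.19]
turn [-0.0003 -0.0009  0.0002]
(0.4315, -0.0765, 0.051) ->cm [ 0.08 -0.08  0.26]
```

Emit:
{"method": "servo_tool", "body": {
  "increments": "0 0 0 0.1 0 0.2 3; 0 0 0 0.1 0 0.2 3; 0 0 0 0.1 0 0.2 3; 0 0 0 0.1 0 0.2 3; 0 0 0 0.1 0 0.2 3; 0 0 0 0.1 0 0.2 3"
}}

```text
time: 7.4
eef_pos: [0.433, -0.0765, 0.0528]
tcp_rot: [0.383, 0.924, 0.0, 0.001]
contact_force: [-1.5, 0.9, 6.7]
opening: 0.464
```

Emit:
{"method": "servo_tool", "body": {
  "increments": "0 0 0 0 0 -1 3; 0 0 0 0 0 -2.5 3; 0 0 0 0 0 -4 3; 0 0 0 0 0 -4 3; 0 0 0 0 0 -4 3; 0 0 0 0 0 -4 3; 0 0 0 0 0 -4 3; 0 0 0 0 0 -4 3"
}}

```text
time: 8.07
eef_pos: [0.4311, -0.0758, 0.0902]
tcp_rot: [0.383, 0.924, 0.0, -0.001]
contact_force: [-0.8, 0.3, -3.0]
opening: 0.464
```

Emit:
{"method": "servo_tool", "body": {
  "increments": "0 0 0 0 0 0 3"
}}

```text
time: 8.15
eef_pos: [0.4314, -0.0759, 0.0905]
tcp_rot: [0.383, 0.924, 0.0, -0.001]
contact_force: [0.8, 0.8, -2.8]
opening: 0.462
```

B weighs about 2.9 N, so it is hollow. I'll set it down and go to C.

Emit:
{"method": "servo_tool", "body": {
  "increments": "0 0 0 0 0 1 3; 0 0 0 0 0 2 3; 0 0 0 0 0 3 3; 0 0 0 0 0 3.6 3; 0 0 0 0 0 3.9 3; 0 0 0 0 0 3.9 3; 0 0 0 0 0 3.9 3; 0 0 0 0 0 3.9 6; 0 0 0 0 0 3.9 6; 0 0 0 0 0 3.9 6"
}}

```text
time: 8.98
eef_pos: [0.4323, -0.0763, 0.0522]
tcp_rot: [0.383, 0.924, 0.0, 0.0]
contact_force: [0.4, 0.3, 0.1]
opening: 0.707
```

Emit:
{"method": "servo_tool", "body": {
  "increments": "0 0 0 0 0 0 6; 0 0 0 0 0 -1.5 6; 0 0 0 0 0 -4 6; 0 0 0 0 0 -7.5 6; 0 0 0 0 0 -9 6; 0 0 0 0 0 -9 6; 0 0 0 -2 -2 -9 6; 0 0 0 -4 -4 -9 6; 0 0 0 -6 -6 -9 6; 0 0 0 -7.4 -8.2 -9 6"
}}

```text
time: 9.82
eef_pos: [0.4262, -0.1877, 0.1414]
tcp_rot: [0.383, 0.924, 0.0, -0.0]
contact_force: [0.5, -0.3, 0.6]
opening: 0.699
```

Emit:
{"method": "servo_tool", "body": {
  "increments": "0 0 0 0 0 0 6; 0 0 0 0 0 2 6; 0 0 0 0 0 4 6; 0 0 0 0 0 4 6; 0 0 0 0 0 4 6"
}}

```text
time: 10.23
eef_pos: [0.425, -0.1852, 0.1005]
tcp_rot: [0.383, 0.924, 0.001, -0.002]
contact_force: [0.6, 0.5, 0.5]
opening: 0.704
```

Run:
```python
from h import *
go((.4265,-.1875,.051),jaw=np.pi/4)
```

```text
t 10.23 p [ 0.425  -0.1852  0.1005] F [0.6  0.51 0.47] open 0.704 q [-0.63 -0.    2.19  0.    0.96 -1.42]
turn [-0.0006 -0.0048 -0.0003]
(0.4265, -0.1875, 0.051) ->cm [-0.29 -0.05  4.95]
```

Emit:
{"method": "servo_tool", "body": {
  "increments": "0 0 0 -0.1 0 1.5 6; 0 0 0 -0.1 0 3 6; 0 0 0 -0.1 0 4.9 6; 0 0 0 -0.1 0 4.9 6; 0 0 0 -0.1 0 4.9 6"
}}

```text
time: 10.65
eef_pos: [0.4269, -0.1867, 0.0535]
tcp_rot: [0.383, 0.924, 0.0, -0.001]
contact_force: [-0.0, 0.2, -0.1]
opening: 0.703
```

Run:
```python
from h import *
go((.4265,-.1875,.051),jaw=np.pi/4)
```

```text
t 10.65 p [ 0.4269 -0.1867  0.0535] F [-0.    0.2  -0.12] open 0.703 q [-0.63  0.09  2.2   0.    0.85 -1.42]
turn [-0.0001 -0.0012  0.0001]
(0.4265, -0.1875, 0.051) ->cm [-0.03 -0.08  0.25]
```

Emit:
{"method": "servo_tool", "body": {
  "increments": "0 0 0 0 0 0.1 3; 0 0 0 0 0 0.1 3; 0 0 0 0 0 0.1 3; 0 0 0 0 0 0.1 3; 0 0 0 0 0 0.1 3; 0 0 0 0 0 0.1 3"
}}

```text
time: 11.15
eef_pos: [0.428, -0.1879, 0.054]
tcp_rot: [0.383, 0.924, -0.0, 0.001]
contact_force: [-1.3, 0.1, 6.7]
opening: 0.464
```

Emit:
{"method": "servo_tool", "body": {
  "increments": "0 0 0 0 0 -1 3; 0 0 0 0 0 -2.5 3; 0 0 0 0 0 -4 3; 0 0 0 0 0 -5 3; 0 0 0 0 0 -5 3; 0 0 0 0 0 -5 3; 0 0 0 0 0 -5 3; 0 0 0 0 0 -5 3"
}}

```text
time: 11.82
eef_pos: [0.4262, -0.1866, 0.1012]
tcp_rot: [0.383, 0.924, 0.0, -0.001]
contact_force: [0.0, -0.1, -3.3]
opening: 0.465
```

Emit:
{"method": "servo_tool", "body": {
  "increments": "0 0 0 0 0 0 3"
}}

```text
time: 11.9
eef_pos: [0.4264, -0.1867, 0.1013]
tcp_rot: [0.383, 0.924, 0.0, -0.001]
contact_force: [0.1, -0.7, -2.9]
opening: 0.463
```

Run:
```python
from h import *
go((.555,-.177,.1),(.555,-.177,.06),(.546,-.009,.1),(.546,-.009,.06),jaw=np.pi/4)
```

```text
t 11.9 p [ 0.4264 -0.1867  0.1013] F [ 0.09 -0.65 -2.87] open 0.463 q [-0.63 -0.    2.19  0.    0.96 -1.42]
turn [-0.0003 -0.0021 -0.0005]
(0.555, -0.177, 0.1) ->cm [-8.41  9.79  0.11]
(0.555, -0.177, 0.06) ->cm [-8.41  9.79  4.11]
(0.546, -0.009, 0.1) ->cm [ 4.12 21.02  0.13]
(0.546, -0.009, 0.06) ->cm [ 4.11 21.03  4.13]
```

C weighs about 3 N, so it is hollow. It goes straight to the pan.

Emit:
{"method": "servo_tool", "body": {
  "increments": "0 0 0 -1.2 1.4 0 3; 0 0 0 -2.8 3.3 0 3; 0 0 0 -4.5 5.2 0 3; 0 0 0 -6.2 7.2 0 3; 0 0 0 -7.6 8.9 0 3; 0 0 0 -8.4 9.8 0 3; 0 0 0 -8.4 9.8 0.5 3; 0 0 0 -8.4 9.8 1.5 3; 0 0 0 -8.4 9.8 2.5 3; 0 0 0 -8.4 9.8 2.5 3"
}}

```text
time: 12.73
eef_pos: [0.5523, -0.1761, 0.0732]
tcp_rot: [0.383, 0.924, 0.0, -0.004]
contact_force: [-1.4, 1.0, -3.5]
opening: 0.46
```

Run:
```python
from h import *
go((.556,-.177,.06),jaw=np.pi/4)
```

```text
t 12.73 p [ 0.5523 -0.1761  0.0732] F [-1.44  1.03 -3.52] open 0.46 q [-0.48  0.29  1.92 -0.    0.94 -1.27]
turn [-0.0025 -0.0075 -0.0009]
(0.556, -0.177, 0.06) ->cm [-0.33  0.2   1.32]
```

Emit:
{"method": "servo_tool", "body": {
  "increments": "0 0 0 0 0 0.5 3; 0 0 0 0 0 1 3; 0 0 0 0 0 1.4 3; 0 0 0 0 0 1.4 3; 0 0 0 0 0 1.4 3"
}}

```text
time: 13.15
eef_pos: [0.5555, -0.1774, 0.0632]
tcp_rot: [0.383, 0.924, 0.0, -0.0]
contact_force: [0.1, 0.1, -3.3]
opening: 0.458
```

Emit:
{"method": "servo_tool", "body": {
  "increments": "0 0 0 0 0 0.1 3; 0 0 0 0 0 0.1 3"
}}

```text
time: 13.32
eef_pos: [0.5559, -0.1775, 0.0627]
tcp_rot: [0.383, 0.924, -0.0, 0.0]
contact_force: [-0.2, -0.3, -2.6]
opening: 0.461
```

Emit:
{"method": "servo_tool", "body": {
  "increments": "0 0 0 0 0 0.2 3; 0 0 0 0 0 0.3 3; 0 0 0 0 0 0.3 3; 0 0 0 0 0 0.3 3"
}}

```text
time: 13.65
eef_pos: [0.5557, -0.1773, 0.0593]
tcp_rot: [0.383, 0.924, -0.0, -0.0]
contact_force: [-0.7, 0.8, -2.5]
opening: 0.462
```

Emit:
{"method": "servo_tool", "body": {
  "increments": "0 0 0 0 0 0.1 3; 0 0 0 0 0 0.1 3; 0 0 0 0 0 0.1 3"
}}

```text
time: 13.9
eef_pos: [0.5559, -0.1775, 0.0591]
tcp_rot: [0.383, 0.924, -0.0, 0.0]
contact_force: [-2.0, -0.2, 3.7]
opening: 0.46
```

Emit:
{"method": "servo_tool", "body": {
  "increments": "0 0 0 0 0 0 5; 0 0 0 0 0 0 6; 0 0 0 0 0 0 6; 0 0 0 0 0 0 6; 0 0 0 0 0 -2 6; 0 0 0 0 0 -5 6; 0 0 0 0 0 -8 6; 0 0 0 0 0 -8 6"
}}

```text
time: 14.57
eef_pos: [0.5595, -0.1792, 0.1455]
tcp_rot: [0.383, 0.924, -0.001, 0.006]
contact_force: [1.0, -0.3, 1.4]
opening: 0.702
```

Run:
```python
from h import *
go((.432,-.0765,.14),(.432,-.0765,.1),(.432,-.0765,.052),jaw=np.pi/4)
```

```text
t 14.57 p [ 0.5595 -0.1792  0.1455] F [ 0.96 -0.31  1.36] open 0.702 q [-0.48  0.19  1.88  0.    1.05 -1.27]
turn [ 0.0038  0.012  -0.0002]
(0.432, -0.0765, 0.14) ->cm [16.28 -1.76  0.34]
(0.432, -0.0765, 0.1) ->cm [16.33 -1.78  4.34]
(0.432, -0.0765, 0.052) ->cm [16.39 -1.8   9.14]
```

Emit:
{"method": "servo_tool", "body": {
  "increments": "0 0 0 3 -0.3 0 6; 0 0 0 6.5 -0.7 0 6; 0 0 0 10 -1 0 6; 0 0 0 13.5 -1.3 0 6; 0 0 0 15.9 -1.6 0 6; 0 0 0 15.9 -1.6 0 6; 0 0 0 15.9 -1.6 2 6; 0 0 0 15.9 -1.6 4 6; 0 0 0 15.9 -1.6 4 6; 0 0 0 15.9 -1.6 4 6"
}}

```text
time: 15.4
eef_pos: [0.4316, -0.0761, 0.0976]
tcp_rot: [0.383, 0.924, -0.0, -0.001]
contact_force: [0.3, -0.4, 0.7]
opening: 0.703
```

Run:
```python
from h import *
go((.432,-.0765,.052),jaw=np.pi/4)
```

```text
t 15.4 p [ 0.4316 -0.0761  0.0976] F [ 0.33 -0.37  0.74] open 0.703 q [-0.41 -0.06  2.25 -0.    0.95 -1.19]
turn [-0.0009 -0.0022 -0.0006]
(0.432, -0.0765, 0.052) ->cm [-0.07  0.01  4.56]
```

Emit:
{"method": "servo_tool", "body": {
  "increments": "0 0 0 0 0 1.5 6; 0 0 0 0 0 3 6; 0 0 0 0 0 4.4 6; 0 0 0 0 0 4.5 6; 0 0 0 0 0 4.5 6; 0 0 0 0 0 4.5 3; 0 0 0 0 0 4.5 3; 0 0 0 0 0 4.5 3; 0 0 0 0 0 4.5 3; 0 0 0 0 0 4.5 3"
}}

```text
time: 16.23
eef_pos: [0.4332, -0.0768, 0.055]
tcp_rot: [0.383, 0.924, -0.0, 0.001]
contact_force: [-2.3, -0.1, 6.6]
opening: 0.464
```

Emit:
{"method": "servo_tool", "body": {
  "increments": "0 0 0 0 0 0 3; 0 0 0 0 0 -1 3; 0 0 0 0 0 -2.5 3; 0 0 0 0 0 -4 3; 0 0 0 0 0 -5 3; 0 0 0 0 0 -5 3; 0 0 0 0 0 -5 3"
}}

```text
time: 16.82
eef_pos: [0.4321, -0.0761, 0.1037]
tcp_rot: [0.383, 0.924, 0.0, 0.001]
contact_force: [-0.4, -0.3, -2.5]
opening: 0.462
```

Run:
```python
from h import *
go((.556,-.1215,.1),jaw=np.pi/4)
```

```text
t 16.82 p [ 0.4321 -0.0761  0.1037] F [-0.42 -0.3  -2.48] open 0.462 q [-0.41 -0.07  2.25  0.    0.96 -1.19]
turn [ 0.0006  0.0011 -0.0004]
(0.556, -0.1215, 0.1) ->cm [-11.97   5.56   0.39]
```

Emit:
{"method": "servo_tool", "body": {
  "increments": "0 0 0 -1.5 0.7 0 3; 0 0 0 -3.5 1.6 0 3; 0 0 0 -6 2.7 0 3; 0 0 0 -8.5 3.9 0 3; 0 0 0 -10.7 4.9 0 3; 0 0 0 -12 5.6 0 3; 0 0 0 -12 5.6 0.5 3; 0 0 0 -12 5.6 2 3; 0 0 0 -12 5.6 3 3; 0 0 0 -12 5.6 3 3"
}}

```text
time: 17.65
eef_pos: [0.5528, -0.12, 0.0689]
tcp_rot: [0.383, 0.924, -0.0, -0.005]
contact_force: [-0.7, 0.1, -4.0]
opening: 0.463
```

Emit:
{"method": "servo_tool", "body": {
  "increments": "0 0 0 0 0 0.5 3; 0 0 0 0 0 0.8 3; 0 0 0 0 0 1 3; 0 0 0 0 0 1.1 3; 0 0 0 0 0 1.1 3; 0 0 0 0 0 1.1 3"
}}

```text
time: 18.15
eef_pos: [0.5566, -0.1215, 0.0628]
tcp_rot: [0.383, 0.924, -0.0, 0.0]
contact_force: [0.4, -0.1, -1.8]
opening: 0.465
```

Emit:
{"method": "servo_tool", "body": {
  "increments": "0 0 0 0 0 0.1 3; 0 0 0 0 0 0.2 3; 0 0 0 0 0 0.2 3; 0 0 0 0 0 0.2 3"
}}

```text
time: 18.48
eef_pos: [0.5564, -0.1215, 0.0603]
tcp_rot: [0.383, 0.924, -0.0, -0.0]
contact_force: [-0.4, -0.7, -2.8]
opening: 0.46
```

Emit:
{"method": "servo_tool", "body": {
  "increments": "0 0 0 0 0 0.1 3; 0 0 0 0 0 0.1 3; 0 0 0 0 0 0.1 3"
}}

```text
time: 18.73
eef_pos: [0.5566, -0.1216, 0.0601]
tcp_rot: [0.383, 0.924, -0.0, 0.0]
contact_force: [-2.1, 0.5, 3.3]
opening: 0.463
```

Emit:
{"method": "servo_tool", "body": {
  "increments": "0 0 0 0 0 0 5; 0 0 0 0 0 0 6; 0 0 0 0 0 0 6; 0 0 0 0 0 0 6; 0 0 0 0 0 -2 6; 0 0 0 0 0 -5 6; 0 0 0 0 0 -8 6; 0 0 0 0 0 -8 6; 0 0 0 0 0 -8 6"
}}

```text
time: 19.48
eef_pos: [0.5581, -0.1221, 0.142]
tcp_rot: [0.383, 0.924, 0.0, 0.003]
contact_force: [0.2, 0.3, -0.2]
opening: 0.705
```

Run:
```python
from h import *
go((.4325,.0402,.14),jaw=np.pi/4)
```

```text
t 19.48 p [ 0.5581 -0.1221  0.142 ] F [ 0.17  0.26 -0.25] open 0.705 q [-0.39  0.17  1.92  0.    1.05 -1.18]
turn [ 0.0022  0.0052 -0.0004]
(0.4325, 0.0402, 0.14) ->cm [20.36  2.59  0.1 ]
```

Emit:
{"method": "servo_tool", "body": {
  "increments": "0 0 0 3 0.4 0 6; 0 0 0 6.5 0.9 0 6; 0 0 0 10 1.3 0 6; 0 0 0 13.5 1.8 0 6; 0 0 0 17 2.2 0 6; 0 0 0 19.5 2.5 0 6; 0 0 0 20.2 2.6 0 6; 0 0 0 20.2 2.6 2 6; 0 0 0 20.2 2.6 4 6; 0 0 0 20.2 2.6 4 6"
}}

```text
time: 20.32
eef_pos: [0.429, 0.0401, 0.0952]
tcp_rot: [0.383, 0.924, -0.001, -0.004]
contact_force: [-1.6, -0.1, -0.4]
opening: 0.701
```

Emit:
{"method": "servo_tool", "body": {
  "increments": "0 0 0 0 0 0 6; 0 0 0 0 0 0 6"
}}

```text
time: 20.48
eef_pos: [0.4325, 0.0394, 0.0996]
tcp_rot: [0.383, 0.924, -0.0, -0.0]
contact_force: [0.6, 0.2, -0.1]
opening: 0.699
```

Run:
```python
from h import *
go((.4325,.0402,.053),jaw=np.pi/4)
```

```text
t 20.48 p [0.4325 0.0394 0.0996] F [ 0.58  0.19 -0.11] open 0.699 q [-0.14 -0.08  2.26 -0.    0.96 -0.93]
turn [-0.0001  0.     -0.0009]
(0.4325, 0.0402, 0.053) ->cm [0.06 0.06 4.66]
```

Emit:
{"method": "servo_tool", "body": {
  "increments": "0 0 0 0 0 1.5 6; 0 0 0 0 0 3 6; 0 0 0 0 0 4.4 6; 0 0 0 0 0 4.6 6; 0 0 0 0 0 4.6 6; 0 0 0 0 0 4.6 3; 0 0 0 0 0 4.6 3; 0 0 0 0 0 4.6 3; 0 0 0 0 0 4.6 3; 0 0 0 0 0 4.6 3"
}}

```text
time: 21.32
eef_pos: [0.4329, 0.0393, 0.0549]
tcp_rot: [0.383, 0.924, -0.0, 0.001]
contact_force: [-2.0, -1.9, 7.0]
opening: 0.461
```

Emit:
{"method": "servo_tool", "body": {
  "increments": "0 0 0 0 0 0 3; 0 0 0 0 0 -1 3; 0 0 0 0 0 -2.5 3; 0 0 0 0 0 -4 3; 0 0 0 0 0 -5 3; 0 0 0 0 0 -5 3; 0 0 0 0 0 -5 3"
}}

```text
time: 21.9
eef_pos: [0.4318, 0.0399, 0.1033]
tcp_rot: [0.383, 0.924, 0.0, 0.0]
contact_force: [-1.2, -0.7, -7.2]
opening: 0.458
```

Run:
```python
from h import *
go((.546,.019,.1),jaw=np.pi/4)
```

```text
t 21.9 p [0.4318 0.0399 0.1033] F [-1.18 -0.73 -7.24] open 0.458 q [-0.14 -0.08  2.26  0.    0.96 -0.93]
turn [ 0.0005  0.0003 -0.0004]
(0.546, 0.019, 0.1) ->cm [-9.55  6.6   0.33]
```

Emit:
{"method": "servo_tool", "body": {
  "increments": "0 0 0 -1.5 1 0 3; 0 0 0 -3.2 2.2 0 3; 0 0 0 -5 3.5 0 3; 0 0 0 -7 4.8 0 3; 0 0 0 -8.6 5.9 0 3; 0 0 0 -9.5 6.6 0 3; 0 0 0 -9.5 6.6 0.5 3; 0 0 0 -9.5 6.6 1.8 3; 0 0 0 -9.5 6.6 2.8 3; 0 0 0 -9.5 6.6 2.8 3"
}}

```text
time: 22.73
eef_pos: [0.5411, 0.0201, 0.0703]
tcp_rot: [0.383, 0.924, -0.001, -0.005]
contact_force: [-1.8, 0.2, -8.7]
opening: 0.455
```

Emit:
{"method": "servo_tool", "body": {
  "increments": "0 0 0 0 0 0.5 3; 0 0 0 0 0 0.8 3; 0 0 0 0 0 1.1 3; 0 0 0 0 0 1.1 3; 0 0 0 0 0 1.1 3; 0 0 0 0 0 1.1 3"
}}

```text
time: 23.23
eef_pos: [0.5462, 0.0192, 0.0648]
tcp_rot: [0.383, 0.924, 0.0, 0.0]
contact_force: [-0.2, 0.1, -7.9]
opening: 0.461
```

Emit:
{"method": "servo_tool", "body": {
  "increments": "0 0 0 0 0 0.1 3; 0 0 0 0 0 0.2 3; 0 0 0 0 0 0.3 3; 0 0 0 0 0 0.3 3; 0 0 0 0 0 0.3 3"
}}

```text
time: 23.65
eef_pos: [0.5457, 0.0193, 0.0612]
tcp_rot: [0.383, 0.924, -0.0, -0.0]
contact_force: [0.1, 0.2, -7.9]
opening: 0.455
```

Emit:
{"method": "servo_tool", "body": {
  "increments": "0 0 0 0 0 0.1 3; 0 0 0 0 0 0.1 3; 0 0 0 0 0 0.1 3"
}}

```text
time: 23.9
eef_pos: [0.546, 0.0192, 0.061]
tcp_rot: [0.383, 0.924, -0.0, -0.0]
contact_force: [-2.2, -0.4, -2.1]
opening: 0.463
```

Contact. I'll release, retreat upward and look.

Emit:
{"method": "servo_tool", "body": {
  "increments": "0 0 0 0 0 0 5; 0 0 0 0 0 0 6; 0 0 0 0 0 0 6; 0 0 0 0 0 0 6; 0 0 0 0 0 -2 6; 0 0 0 0 0 -5 6; 0 0 0 0 0 -8 6; 0 0 0 3 -3 -10 6; 0 0 0 5 -5 -12 6; 0 0 0 5 -5 -12 6"
}}

```text
time: 24.73
eef_pos: [0.4737, 0.0196, 0.1853]
tcp_rot: [0.383, 0.924, 0.001, 0.003]
contact_force: [1.1, 0.8, 0.6]
opening: 0.705
```

Emit:
{"method": "servo_tool", "body": {
  "increments": "0 0 0 0 0 0 6; 0 0 0 0 0 0 6; 0 0 0 0 0 0 6"
}}

```text
time: 24.98
eef_pos: [0.4755, 0.0192, 0.1797]
tcp_rot: [0.383, 0.924, -0.0, -0.0]
contact_force: [0.5, -0.3, 0.7]
opening: 0.705
```

Run:
```python
from h import *
from plant import ctrl
for n in("top","side"):
    p,d=ctrl.read_camera(n);cv2.imwrite(f"pics/{n}1.png",p[:,:,::-1]);np.save(f"pics/{n}1.npy",d)
im,d,K,W=load("side",1);C=cloud(d,K,W)
for c,h in(((.546,.019),.086),((.556,-.1215),.085),((.556,-.1775),.085)):
    q=C[(d>0)&(abs(C[...,2]-h)<.006)&(np.hypot(C[...,0]-c[0],C[...,1]-c[1])<.03)]
    print(c,len(q),((q.min(0)+q.max(0))/2).round(4) if len(q) else 0, np.median(q[:,2]) if len(q) else 0)
s=ctrl.get_state();print(s["time"],s["eef_pos"],s["contact_force"])
cv2.imwrite("pics/both1.png",cv2.resize(np.hstack([cv2.imread("pics/top1.png")[150:350,150:450],cv2.imread("pics/side1.png")[150:350,170:470]]),(800,267)))
```

```text
(0.546, 0.019) 301 [0.5455 0.0219 0.0849] 0.08661287775921467
(0.556, -0.1215) 220 [ 0.5548 -0.1197  0.0838] 0.08550790789157629
(0.556, -0.1775) 190 [ 0.5568 -0.1742  0.0837] 0.08551023021570858
25.0833 [0.47538088 0.01923498 0.17915464] [-0.4255057  -0.76300313  1.29364564]
```

View pics/both1.png

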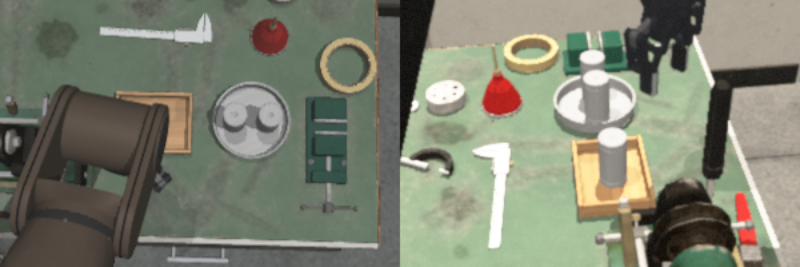

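The stitched view shows two rollers upright in the pan (top half, near (235,115) and (268,118)) and one upright in the tray (side half, near (612,158)). Their top heights of 0.0855–0.0866 m fit standing on the floors, the gripper is clear, and the bystanders look unmoved.

```bash
python3 -c "
from plant import ctrl
print(ctrl.sign_off())"
```

```text
the job is handed in; nothing more can be done
None
```

The job is done and handed in at about 25 s of the 61 s allowed. I lifted all three rollers before placing any: A (left) weighed about 7.5 N, so it is solid, and B (middle) and C (right) each weighed about 3 N, so they are hollow. A now stands in the wooden tray, and B and C stand side by side in the round pan.

- **Rollers:** In the last side-camera check the roller tops were at 86.6 mm for A and 85.5 mm for B and C. Standing upright on the tray and pan floors should give 86 and 85 mm. Their positions were within about 3.5 mm of where I aimed, roughly the error seen in the first side-camera readings.
- **Robot:** The gripper was open, about 18 cm up and touching nothing.
- **Bystanders:** The tape roll, oil can, calliper and brush look unmoved in the pictures. I judged that by eye and did not measure it.

No check failed or disagreed.

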